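Put the gas regulator together

ROBOT

A 6-joint arm with a two-finger parallel gripper is mounted at the origin on the work surface. World frame = base frame: x ahead of the robot, y to its left, z up, the work surface at z = 0. Lengths are in m, angles in rad, forces in N, time in s.
With the tool pointing down it reaches from about 0.325 to 0.85 m from the base axis. Payload 4.4 kg.
Tool frame: the origin (TCP) lies on the centre line of the jaws, within the pads' length; the fingertips stand 14 mm ahead of it and the grasp point (between the pads) lies 5 mm behind it; z points along the fingers, x is the direction in which the jaws open and shut, and the axes are right-handed (so a half turn about z gives the same grasp; the last joint's range is limited). The gripper opens to 94 mm and grips with 3 to 60 N. Pads are 16 mm wide; open, the fingers measure 119 mm over their backs; the gripper's body (75 mm by 177 mm) begins 78 mm behind the grasp point.
Start: joints at [1.153, 0.207, 1.542, -0, 1.393, -0.15], TCP at [0.152, 0.555, 0.219] pointing down, gripper open.
Joint ranges: [-2.73, 2.73], [-0.86, 2.22], [0.23, 2.46], [-1.11, 4.25], [0.08, 2.63], [-2.82, 2.82]. Speed limits (rad/s): [2.79, 2.79, 3.14, 3.14, 3.14, 3.14].

INTERFACE

Orientations are given as a rotation vector (axis times angle).
In Python, from workcell import r, eyes, ticket gives the robot as it stands.
- The arm moves only by the shell command python3 -m creep 'ROWS'. ROWS is JSON, one flat list of numbers, 7 for each row, row after row: the turn, a rotation vector about the tool's x, y, z in units of 5 degrees (1.0 is 5 degrees), then the shift along the tool's x, y, z in units of 60 mm (1.0 is 60 mm), then the opening, from 0 (shut) to 1 (fully open). In form: [ax, ay, az, x, y, z, jaw, ax, ay, az, x, y, z, jaw, ...]. A call has 1 to 20 rows; each row shifts and turns the commanded pose from where the row before left it, along the tool's axes as they then stand; what a row does not reach is not made up. A row lasts 1/8 s, in which the tool goes at most 62.5 mm and 10.7 degrees, less where a joint would pass 70% of its speed; a pose out of reach is approached as far as the arm can. A call is refused whole if a number of a shift passes 1 or a number of a turn 1, either way. A call with a gripper value outside its range is refused whole. The fingers move at their own pace and stop on an object; the grip force is fixed at half the most. Time passes only in rows, so rows that do not move let the fingers close. It gives the time, the measured TCP pose, the force and the opening at its end, in the units of the state.
- r.sense(): the state, without advancing time (a new reading comes with each control period).
- eyes.get_image(name): name is "side" or "top" or "wrist"; returns the picture (420x560x3 uint8, red, green, blue); there is no depth.
- eyes.camera_info(name): a dict with "K" (3x3 intrinsics, pixels), "dist_coeffs" ([k1, k2, p1, p2, k3] as OpenCV has them; the pictures are not rectified), "cam_to_world" (4x4, takes a point from camera to world coordinates). Camera axes: x right, y down, z forward; pixel columns grow to the right and rows downward; lengths in m; the calibration is good to about 2 mm. A picture is of the moment at which its call begins: read the wrist's pose just before it. camera_info takes no time and is no camera call; for the wrist camera it gives the pose at the moment of the call.
- ticket.job_done(): hands the job in, once; it reports no verdict.
The state is a dict: "time": time; "joints": joint angles; "qvel": joint speeds; "tau": joint torques, N m; "tcp_pos": TCP position; "eef_rot": TCP orientation; "force": force on the tool from outside, world axes, zero at the start; "moment": the same for the moment, N m; "finger_gap": finger opening in m.
Only numpy, scipy, OpenCV 4.12 (cv2) and the standard library are available. Lean on these libraries where they do the work, as an engineer would, in place of code of your own. Each camera call takes 0.05 s, during which the arm holds its last target.

TASK

Assemble the gas regulator on its lower housing, which is fixed to the counter: lay the diaphragm flat in the housing's bowl with its stem up, stand the widest of the three springs on it around the stem, set the cover squarely on the housing's rim over the spring, and last put the safety cap right down over the cover's neck. Leave the other two springs, the gauge and the wrench where they are, and let go of everything at the end.

Things in the scene. Friction and masses are not known exactly. Their poses are not given: they have to be found in the camera images.
- housing: Lower housing of the regulator, aluminium, fixed to the counter, open upwards: round, 96 mm across, 32 mm high, with a brass port stub on two opposite sides (to 64 mm from the axis, along its y, top 21 mm above the counter). Its bowl is 74 mm across and 12 mm deep, the flat floor 20 mm above the counter; the rim is flat. Origin: on the axis, at counter level; z up.
- diaphragm_c (a point): Red rubber diaphragm disc, stiff (it does not bend), 62 mm across and 6 mm thick, lying in the drawer; in its middle an upright steel stem, 14 mm across, stands 24 mm above the disc: take it by the stem. Total height 30 mm. This point: on the axis, half-way up (15 mm above the underside); z along the stem, up.
- spring_wide_c (a point): The widest of three brass coil springs standing upright in the drawer: 38 mm across outside, 28 mm inside, 30 mm high; stiff, it does not give under a grip or the cover's weight. It goes around the diaphragm's stem. This point: on the axis, half-way up; z along the axis.
- spring_medium_c (a point): Brass coil spring standing upright in the drawer, 28 mm across, 30 mm high; not wanted, leave it. This point: on the axis, half-way up.
- spring_narrow_c (a point): Brass coil spring standing upright in the drawer, 20 mm across, 30 mm high; not wanted, leave it. This point: on the axis, half-way up.
- cover_c (a point): Aluminium regulator cover, standing on the counter on its flange (96 mm across, 6 mm thick); above, a drum 74 mm across up to a flat shoulder 34 mm over the underside; on that a solid neck, 36 mm across, 26 mm high, to grip. Height 60 mm. Hollow below: cavity 66 mm across, 30 mm deep; the seated spring stands 24 mm above the housing's rim. This point: on the axis, 30 mm above the underside; z up.
- cap_c (a point): Yellow plastic safety cap on the counter, mouth down: 54 mm across outside, 48 mm inside, 34 mm high, 30 mm deep inside; put over the neck its rim comes to rest on the cover's shoulder. Grip it across the outside. This point: on the axis, half-way up (17 mm above its mouth); z towards its closed top.
- gauge_c (a point): Chrome pressure gauge lying face up in the drawer, 50 mm across, 22 mm high, with a brass stem 18 mm long to one side; a bystander, leave it. This point: middle of the dial case, half-way up.
- wrench: Steel wrench, 170 mm long, lying on the counter beside the drawer chest; a bystander, leave it. Origin: underside, middle; x along its length.
- drawer: Shallow wooden drawer standing half out of a low wooden chest; fixed. Its open part is 210 mm (x) by 360 mm (y) inside, floor 10 mm and wall tops 36 mm above the counter; the chest behind it (+x, from 117 mm on) is 55 mm high. Origin: under the middle of the drawer's open part, at counter level; x points away from the drawer's front, z up.
Things that resemble listed ones, but are neither listed nor needed, are in the scene too. Leave any green or turquoise look-alike of the part that bears cover_c alone.

How it is judged:
By the outcome, as a careful person would: the job done as asked, in the order asked, and still so for the second after the job is handed in, with the robot touching nothing.
It also fails if it takes over 112 s, if anything falls off the work surface, if the arm or the gripper's body presses on something with over 40 N, if the wrist force passes 120 N, or if a joint passes its speed limit or range.

## Working session

There is one attempt and no reset: what is moved stays moved. The work goes in short steps, Python scripts to look and compute and a shell command to move; the robot and the scene stay as the last step left them, time stands still between calls to the robot, and variables do not carry over. Pictures are saved under pics/ and viewed, and the job is handed in when it is done.

```bash
ls -la; mkdir -p pics; python3 - <<'E'
from workcell import r, eyes, ticket
import cv2
print(r.sense())
for n in ["side","top","wrist"]:
    im=eyes.get_image(n); cv2.imwrite(f"pics/{n}0.png",im[:,:,::-1])
    i=eyes.camera_info(n); print(n,i)
E
```

```text
total 12
drwxr-xr-x  3 agent agent 4096 Dec  6 20:00 .
drwxr-xr-x 23 root  root  4096 Dec  6 20:00 ..
drwxr-xr-x  2 agent agent 4096 Dec  6 20:00 pics
{'time': 0.0, 'joints': array([ 1.15250716e+00,  2.07417452e-01,  1.54291201e+00,  1.85106520e-05,
        1.39347593e+00, -1.50529602e-01]), 'qvel': array([ 0.00163183, -0.00028829,  0.00123617,  0.00097795, -0.00077806,
       -0.00070965]), 'tau': array([-1.45503815e-03, -3.70875585e+01, -2.81413811e+01,  6.96003833e-02,
        3.60592932e-02, -1.63360633e-04]), 'tcp_pos': array([0.15184129, 0.55380985, 0.2183121 ]), 'eef_rot': array([ 2.49725089,  1.90440462, -0.00306135]), 'force': array([-0.77719938, -0.27106774,  0.05686193]), 'moment': array([-0.0026757 , -0.00498181,  0.0123664 ]), 'finger_gap': 0.09365489999851778}
side {'K': array([[469.01111103,   0.        , 282.18670926],
       [  0.        , 469.01111103, 204.16488331],
       [  0.        ,   0.        ,   1.        ]]), 'dist_coeffs': array([-0.00094094,  0.        ,  0.        ,  0.        ,  0.        ]), 'cam_to_world': array([[-0.99871106, -0.04298891,  0.0269845
[... 535 characters left out ...]
     [-0.99987151, -0.01030337,  0.01227994, -0.0084662 ],
       [-0.00999225, -0.19840363, -0.98006946,  1.02980858],
       [ 0.        ,  0.        ,  0.        ,  1.        ]])}
wrist {'K': array([[318.87111162,   0.        , 283.77957502],
       [  0.        , 318.87111162, 210.13335927],
       [  0.        ,   0.        ,   1.        ]]), 'dist_coeffs': array([-0.01358302,  0.        ,  0.        ,  0.        ,  0.        ]), 'cam_to_world': array([[ 0.26614131,  0.93740975,  0.22457018,  0.08656201],
       [ 0.96393339, -0.25855072, -0.06311847,  0.57064519],
       [-0.00110508,  0.23326913, -0.97241159,  0.38441478],
       [ 0.        ,  0.        ,  0.        ,  1.        ]])}
```

View pics/top0.png

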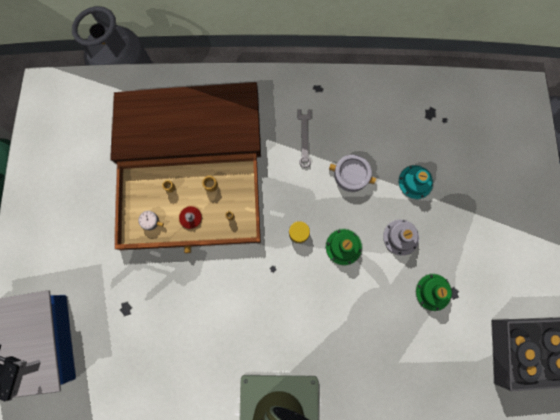

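View pics/side0.png

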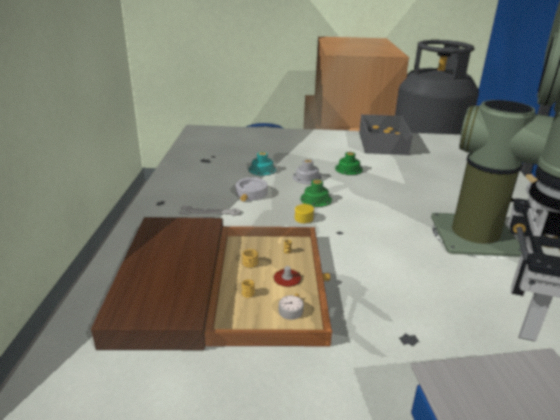

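View pics/wrist0.png

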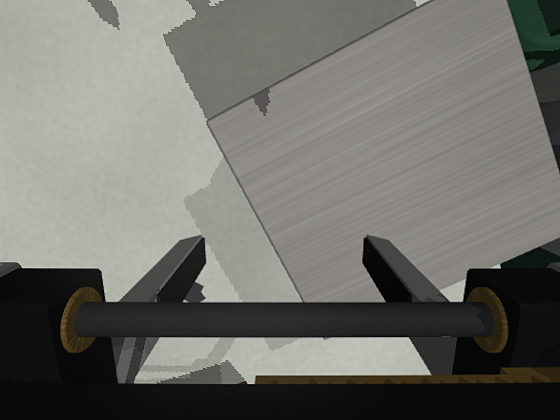

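The top view shows the housing near (353,173) and the silver cover near (401,237). The cap is at (299,232), the diaphragm at (190,217), and the springs at (168,186), (210,184) and (229,217). I'll measure these next.

```bash
cat > h.py <<'E'
import numpy as np, cv2
from scipy.spatial.transform import Rotation as R
from workcell import r, eyes, ticket
def ray(info,px,z):
    p=cv2.undistortPoints(np.array([[px]],float),info["K"],info["dist_coeffs"])[0,0]
    T=info["cam_to_world"]; d=T[:3,:3]@np.array([p[0],p[1],1]); o=T[:3,3]
    return o+d*(z-o[2])/d[2]
def proj(info,P):
    T=np.linalg.inv(info["cam_to_world"]); P=np.atleast_2d(P).astype(float)
    v,_=cv2.Rodrigues(T[:3,:3]); return cv2.projectPoints(P,v,T[:3,3],info["K"],info["dist_coeffs"])[0][:,0]
def need(target,yaw=None):
    """target TCP; yaw = direction of tool x (deg) modulo 180. prints in move units, assuming tool straight down first"""
    s=r.sense(); M=R.from_rotvec(s["eef_rot"]).as_matrix()
    print("t",round(s["time"],2),"tcp",s["tcp_pos"].round(4),"gap",round(s["finger_gap"],4),"F",s["force"].round(1))
    print("toolx yaw",np.degrees(np.arctan2(M[1,0],M[0,0])).round(2),"toolz",M[:,2].round(4),"j6",s["joints"][5].round(2))
    Mt=M
    if yaw is not None:
        c=[]
        for y in (yaw,yaw+180):
            a=np.radians(y); X=np.array([np.cos(a),np.sin(a),0]);Z=np.array([0,0,-1.]);Mt=np.stack([X,np.cross(Z,X),Z],1)
            rv=R.from_matrix(M.T@Mt).as_rotvec(); c.append((np.linalg.norm(rv),rv,Mt))
        _,rv,Mt=min(c,key=lambda t:t[0]); print("turn units",(np.degrees(rv)/5).round(3))
    if target is not None:
        d=np.array(target)-s["tcp_pos"]; print("shift now axes",(M.T@d/.06).round(3),"after turn",(Mt.T@d/.06).round(3))
E
python3 - <<'E'
from h import *
im=cv2.imread("pics/top0.png")
c=im[140:270,110:470]; cv2.imwrite("pics/topc.png",cv2.resize(c,(800,289),interpolation=cv2.INTER_CUBIC))
i=eyes.camera_info("top")
for n,px,z in [("housing",(353,173),.032),("cover",(403,237),.034),("cap",(299,231),.034),("dia",(190,216),.016),("sprA",(168,186),.04),("sprB",(210,184),.04),("sprC",(229,216),.04),("wrench",(305,140),0),("green1",(345,246),.03),("gauge",(149,220),.032)]:
    print(n,ray(i,px,z).round(4))
need(None,90)
E
```

```text
housing [ 0.6097 -0.1879  0.032 ]
cover [ 0.4413 -0.312   0.034 ]
cap [ 0.4544 -0.0462  0.034 ]
dia [0.4932 0.239  0.016 ]
sprA [0.5678 0.2962 0.04  ]
sprB [0.574  0.1855 0.04  ]
sprC [0.49   0.1326 0.04  ]
wrench [ 0.7126 -0.0635  0.    ]
green1 [ 0.4177 -0.1632  0.03  ]
gauge [0.4785 0.3427 0.032 ]
t 0.15 tcp [0.1519 0.554  0.2186] gap 0.094 F [-0.  -0.  -0.6]
toolx yaw 74.66 toolz [-7.0e-04 -1.6e-03 -1.0e+00] j6 -0.15
turn units [-0.005  0.02  -3.068]
```

View pics/topc.png

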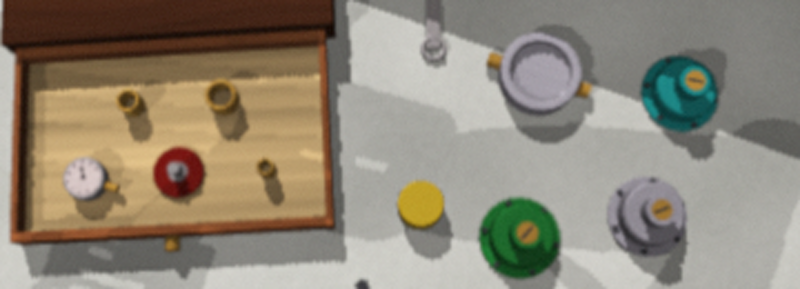

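Spring B at (210,184) is the widest. I'll turn the tool so the jaws close along world y, move above the diaphragm and look.

```bash
python3 -m creep '[0,0,-0.77,0,0,0,0.5, 0,0,-0.77,0,0,0,0.5, 0,0,-0.77,0,0,0,0.5, 0,0,-0.76,0,0,0,0.5, 0,0,0,-0.44,0.47,0.05,0.5, 0,0,0,-0.44,0.47,0.05,0.5, 0,0,0,-0.44,0.47,0.05,0.5, 0,0,0,-0.44,0.47,0.05,0.5, 0,0,0,-0.44,0.47,0.05,0.5, 0,0,0,-0.44,0.47,0.05,0.5, 0,0,0,-0.44,0.47,0.05,0.5, 0,0,0,-0.44,0.47,0.05,0.5, 0,0,0,-0.44,0.47,0.05,0.5, 0,0,0,-0.44,0.47,0.05,0.5, 0,0,0,-0.44,0.47,0.05,0.5, 0,0,0,-0.44,0.47,0.05,0.5, 0,0,0,0,0,0,0.5]'
python3 - <<'E'
from h import *
i=eyes.camera_info("wrist");im=eyes.get_image("wrist"); cv2.imwrite("pics/w1.png",im[:,:,::-1])
need((.493,.239,.18),90)
print(proj(i,[[.493,.239,.016],[.574,.1855,.04]]))
E
```

```text
time: 2.28
tcp_pos: [0.4918, 0.2359, 0.1828]
eef_rot: [-2.225, -2.217, 0.001]
force: [0.4, 0.3, -0.8]
finger_gap: 0.0466
t 2.33 tcp [0.4907 0.237  0.1829] gap 0.0469 F [ 0.5 -0.3 -0.3]
toolx yaw 89.87 toolz [-1.4e-03  1.0e-04 -1.0e+00] j6 -1.28
turn units [-0.016 -0.001 -0.025]
shift now axes [0.033 0.039 0.048] after turn [0.033 0.039 0.048]
[[287.95228133 200.31176514]
 [237.56563571 280.62288524]]
```

View pics/w1.png

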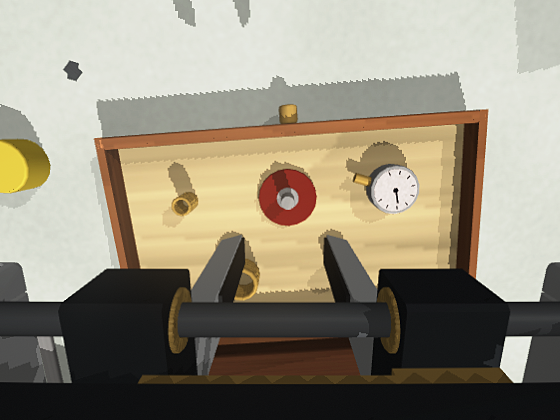

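The diaphragm is at about (288,197) with its stem upright, and the widest spring is at (246,283), behind a finger. Next I'll fit ellipses.

```bash
cat >> h.py <<'E'
def blob(im,lo,hi,near,zs,info,show=True):
    """im RGB; HSV mask; component nearest 'near'; returns hull ellipse centre rays"""
    m=cv2.inRange(cv2.cvtColor(im,cv2.COLOR_RGB2HSV),np.array(lo),np.array(hi))
    cs,_=cv2.findContours(m,cv2.RETR_EXTERNAL,cv2.CHAIN_APPROX_NONE)
    cs=[c for c in cs if cv2.contourArea(c)>40]
    c=min(cs,key=lambda c:np.linalg.norm(c[:,0].mean(0)-near))
    h=cv2.convexHull(c); e=cv2.fitEllipse(c)
    f=np.array([ray(info,p,zs)[:2] for p in h[:,0].astype(float)],np.float32)
    cc,rad=cv2.minEnclosingCircle(f)
    m2=cv2.moments(f.reshape(-1,1,2)); cen=(m2['m10']/m2['m00'],m2['m01']/m2['m00'])
    print("area",cv2.contourArea(c),"ell",np.round(e[0],1),np.round(e[1],1),"ray",ray(info,e[0],zs)[:2].round(4),"circle",np.round(cc,4),"diam",round(2*rad,4),"hullcen",np.round(cen,4))
    return c
E
python3 - <<'E'
from h import *
i=eyes.camera_info("wrist");im=cv2.imread("pics/w1.png")[:,:,::-1].copy()
blob(im,(0,120,60),(6,255,255),(288,197),.016,i)
blob(im,(170,120,60),(180,255,255),(288,197),.016,i)
crop=im[150:250,230:350,::-1]; cv2.imwrite("pics/w1c.png",cv2.resize(crop,None,fx=5,fy=5,interpolation=cv2.INTER_NEAREST))
E
```

```text
area 2422.5 ell [287.2 196.8] [55.1 56. ] ray [0.488  0.2394] circle [0.4887 0.2396] diam 0.061 hullcen [0.4886 0.2394]Traceback (most recent call last):
  File "<stdin>", line 4, in <module>
  File "h.py", line 30, in blob
    c=min(cs,key=lambda c:np.linalg.norm(c[:,0].mean(0)-near))
ValueError: min() iterable argument is empty
```

```bash
python3 - <<'E'
from h import *
i=eyes.camera_info("wrist");im=cv2.imread("pics/w1.png")[:,:,::-1].copy()
t=eyes.camera_info("top");tm=cv2.imread("pics/top0.png")[:,:,::-1].copy()
blob(tm,(0,120,40),(8,255,255),(190,217),.016,t)
print(ray(i,(288,194),.04))
crop=im[150:250,230:350,::-1]; cv2.imwrite("pics/w1c.png",cv2.resize(crop,None,fx=5,fy=5,interpolation=cv2.INTER_NEAREST))
need((.489,.2395,.032),90)
E
```

```text
area 362.5 ell [189.9 217.2] [21.2 21.9] ray [0.4899 0.2392] circle [0.49  0.239] diam 0.0603 hullcen [0.4901 0.2393]
[0.48049146 0.23990752 0.04      ]
t 2.33 tcp [0.4907 0.237  0.1829] gap 0.0469 F [ 0.5 -0.3 -0.3]
toolx yaw 89.87 toolz [-1.4e-03  1.0e-04 -1.0e+00] j6 -1.28
turn units [-0.016 -0.001 -0.025]
shift now axes [ 0.041 -0.025  2.515] after turn [ 0.041 -0.028  2.515]
```

View pics/w1c.png

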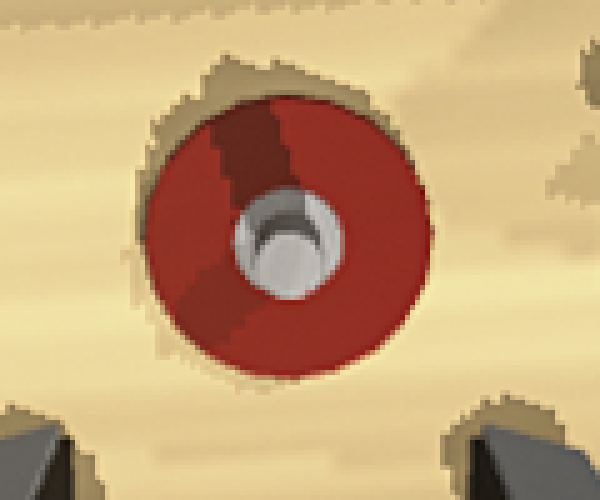

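The disc measures about 61 mm across, and both views agree on about (0.489, 0.2395). The stem top is at crop (290,262), which matches. I'll descend and grip.

```bash
python3 -m creep '[0,0,0,0.04,-0.025,0.5,0.4, 0,0,0,0,0,0.5,0.4, 0,0,0,0,0,0.5,0.4, 0,0,0,0,0,0.5,0.4, 0,0,0,0,0,0.3,0.4, 0,0,0,0,0,0.2,0.4, 0,0,0,0,0,0,0.4]'
python3 - <<'E'
from h import *
need((.489,.2395,.032),90)
E
```

```text
time: 3.2
tcp_pos: [0.4885, 0.2403, 0.033]
eef_rot: [-2.22, -2.222, 0.002]
force: [0.5, -0.1, 0.2]
finger_gap: 0.0377
t 3.2 tcp [0.4885 0.2403 0.033 ] gap 0.0377 F [ 0.5 -0.1  0.2]
toolx yaw 90.03 toolz [-1.1e-03 -3.0e-04 -1.0e+00] j6 -1.27
turn units [-0.013  0.003  0.007]
shift now axes [-0.014  0.008  0.017] after turn [-0.014  0.008  0.017]
```

```bash
python3 -m creep '[0,0,0,0,0,0.02,0.3, 0,0,0,0,0,0,0, 0,0,0,0,0,0,0, 0,0,0,0,0,0,0, 0,0,0,0,0,0,0, 0,0,0,0,0,0,0, 0,0,0,0,0,-0.3,0, 0,0,0,0,0,-0.5,0, 0,0,0,0,0,-0.5,0, 0,0,0,0,0,-0.5,0, 0,0,0,0,0,-0.5,0, 0,0,0,0,0,-0.2,0]'
python3 - <<'E'
from h import *
i=eyes.camera_info("wrist");im=eyes.get_image("wrist"); cv2.imwrite("pics/w2.png",im[:,:,::-1])
need((.6097,-.1879,.18),90)
E
```

```text
time: 4.7
tcp_pos: [0.4901, 0.2406, 0.1848]
eef_rot: [2.22, 2.22, 0.005]
force: [-0.6, -0.8, -0.9]
finger_gap: 0.0135
t 4.75 tcp [0.4904 0.2407 0.1854] gap 0.0133 F [ 0.9 -0.4  0.7]
toolx yaw 90.01 toolz [ 0.0045  0.0015 -1.    ] j6 -1.27
turn units [ 0.052 -0.018  0.003]
shift now axes [-7.144  1.985  0.088] after turn [-7.143  1.988  0.09 ]
```

View pics/w2.png

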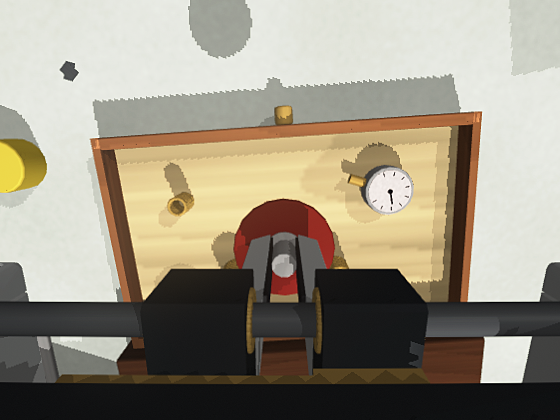

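The diaphragm is held, with the gap at 13.5 mm on a 14 mm stem. Now to a point just beyond the housing to look at it.

```bash
python3 -m creep '[0,0,0,-0.7,0.28,-0.03,0, 0,0,0,-0.7,0.28,-0.03,0, 0,0,0,-0.7,0.28,-0.03,0, 0,0,0,-0.7,0.28,-0.03,0, 0,0,0,-0.7,0.28,-0.03,0, 0,0,0,-0.7,0.28,-0.03,0, 0,0,0,-0.7,0.28,-0.03,0, 0,0,0,-0.7,0.28,-0.03,0, 0,0,0,-0.7,0.28,-0.03,0, 0,0,0,-0.7,0.28,-0.03,0, 0.05,0,0,-0.14,0,0,0, 0,0,0,0,0,0,0, 0,0,0,0,0,0,0]'
python3 - <<'E'
from h import *
i=eyes.camera_info("wrist");im=eyes.get_image("wrist"); cv2.imwrite("pics/w3.png",im[:,:,::-1])
need((.6097,-.1879,.18),90)
print(i["cam_to_world"].tolist())
E
```

```text
time: 6.38
tcp_pos: [0.6565, -0.1866, 0.1995]
eef_rot: [-2.216, -2.219, 0.005]
force: [0.0, 0.8, -0.7]
finger_gap: 0.0132
t 6.42 tcp [ 0.6567 -0.1865  0.1999] gap 0.0134 F [-0.2 -0.1 -1.3]
toolx yaw 90.1 toolz [-5.4e-03  8.0e-04 -1.0e+00] j6 -1.98
turn units [-0.061 -0.01   0.02 ]
shift now axes [-0.022 -0.781  0.335] after turn [-0.023 -0.783  0.331]
[[0.00023725541556847947, 0.9736628737515768, 0.2279924384441, 0.5896107277555137], [0.9999982063910957, -0.0006594214009709142, 0.0017754937357579714, -0.18832401626099385], [0.0018790754262556174, 0.22799160826932838, -0.9736612838324761, 0.3657538003061941], [0.0, 0.0, 0.0, 1.0]]
```

View pics/w3.png

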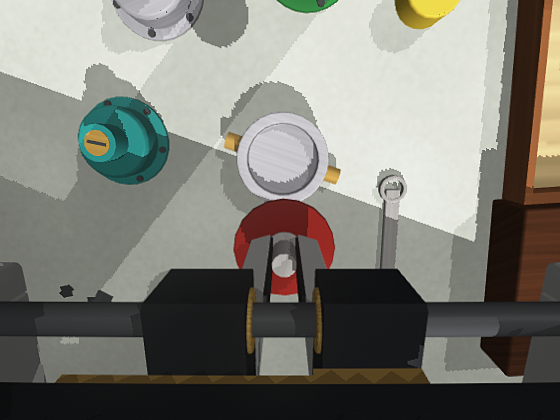

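```bash
python3 - <<'E'
from h import *
im=cv2.imread("pics/w3.png"); c=im[100:215,220:345]; cv2.imwrite("pics/w3c.png",cv2.resize(c,None,fx=5,fy=5,interpolation=cv2.INTER_NEAREST))
hsv=cv2.cvtColor(im,cv2.COLOR_BGR2HSV)
print(hsv[160,225:345:3].tolist())
E
```

```text
[[39, 14, 126], [39, 14, 129], [39, 14, 129], [43, 17, 133], [140, 4, 173], [128, 5, 205], [143, 5, 206], [143, 5, 197], [130, 4, 206], [130, 4, 210], [135, 5, 207], [132, 6, 204], [135, 5, 202], [128, 5, 206], [126, 6, 212], [132, 6, 209], [135, 7, 207], [135, 7, 210], [138, 6, 210], [132, 6, 208], [113, 5, 204], [135, 5, 201], [135, 8, 201], [128, 5, 199], [120, 4, 199], [135, 5, 202], [138, 6, 205], [143, 5, 204], [135, 5, 186], [140, 7, 103], [150, 5, 109], [150, 6, 79], [132, 6, 201], [128, 5, 204], [130, 7, 215], [39, 16, 158], [40, 14, 161], [41, 12, 232], [39, 8, 231], [38, 9, 232]]
```

View pics/w3c.png

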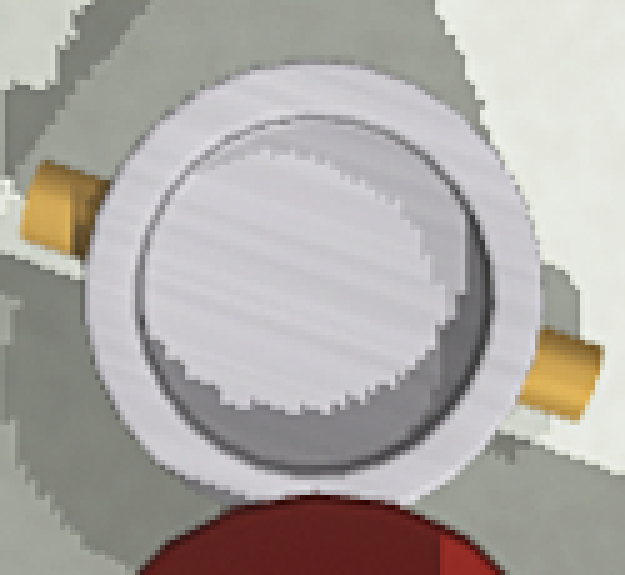

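```bash
python3 - <<'E'
from h import *
i=eyes.camera_info("wrist");im=cv2.imread("pics/w3.png")[:,:,::-1].copy()
print(ray(i,(282.9,158.7),.032), ray(i,(282.8,157.3),.032))
L,Rr=[ray(i,p,.032) for p in [(237.7,157.8),(328,157.8)]]; print("rim diam",np.linalg.norm(L-Rr))
L,Rr=[ray(i,p,.032) for p in [(282.9,123),(282.9,194.4)]]; print("bowl diam x",np.linalg.norm(L-Rr),L,Rr)
blob(im,(100,2,60),(165,40,255),(283,158),.032,i)
# diaphragm in hand: red, disc plane
s=r.sense()
for dz in (.020,.026): blob(im,(0,120,40),(8,255,255),(283,230),s["tcp_pos"][2]-.016,i); break
t=eyes.camera_info("top");tm=cv2.imread("pics/top0.png")[:,:,::-1].copy()
blob(tm,(110,4,130),(165,40,255),(353,173),.032,t)
blob(tm,(110,4,130),(165,40,255),(401,240),.006,t)
E
```

```text
[ 0.61331211 -0.1886258   0.032     ] [ 0.61187535 -0.18872867  0.032     ]
rim diam 0.0936256991502422
bowl diam x 0.07340248624374221 [ 0.57751417 -0.1886072   0.032     ] [ 0.65091665 -0.18864566  0.032     ]
area 6348.5 ell [282.2 157. ] [88.8 91.1] ray [ 0.6116 -0.1893] circle [ 0.6141 -0.1893] diam 0.0954 hullcen [ 0.6133 -0.1892]
area 3239.0 ell [283.8 245. ] [90.9 92.6] ray [ 0.654 -0.188] circle [ 0.656  -0.1879] diam 0.061 hullcen [ 0.6498 -0.1879]
area 918.5 ell [353.  171.4] [32.9 35.6] ray [ 0.6141 -0.188 ] circle [ 0.6156 -0.1885] diam 0.0967 hullcen [ 0.6148 -0.1882]
area 304.5 ell [402.8 232.1] [23.6 27.1] ray [ 0.458  -0.3206] circle [ 0.4596 -0.3205] diam 0.0844 hullcen [ 0.4572 -0.3208]
```

The bowl and rim give about (0.6135, −0.1885) from both cameras. Relative to the disc in hand, the TCP target is (0.614, −0.1875).

```bash
python3 -m creep '[0,0,0,-0.02,-0.4,0.2,0, 0,0,0,0,-0.31,0.4,0, 0,0,0,0,0,0.5,0, 0,0,0,0,0,0.5,0, 0,0,0,0,0,0.4,0, 0,0,0,0,0,0.2,0, 0,0,0,0,0,0,0,0,0,0,0,0,0,0]'
python3 - <<'E'
from h import *
need((.614,-.1875,.0445),90)
E
```

```text
time: 7.42
tcp_pos: [0.615, -0.1895, 0.0698]
eef_rot: [-2.22, -2.221, 0.003]
force: [0.1, -0.0, -0.4]
finger_gap: 0.0131
t 7.42 tcp [ 0.615  -0.1895  0.0698] gap 0.0131 F [ 0.1 -0.  -0.4]
toolx yaw 90.03 toolz [-0.0022 -0.001  -1.    ] j6 -2.0
turn units [-0.025  0.011  0.006]
shift now axes [ 0.034 -0.016  0.422] after turn [ 0.034 -0.016  0.422]
```

```bash
python3 -m creep '[0,0,0,0.02,-0.01,0.2,0, 0,0,0,0,0,0.15,0, 0,0,0,0,0,0.07,0, 0,0,0,0,0,0,0, 0,0,0,0,0,0,0]'

```

```text
time: 8.05
tcp_pos: [0.6131, -0.1882, 0.0431]
eef_rot: [-2.219, -2.219, 0.005]
force: [-0.4, 1.2, 1.2]
finger_gap: 0.0133
```

```bash
python3 -m creep '[0,0,0,0,0,0.01,0.1, 0,0,0,0,0,0,0.3, 0,0,0,0,0,0,0.35, 0,0,0,0,0,-0.3,0.35, 0,0,0,0,0,-0.5,0.35, 0,0,0,0,0.2,-0.6,0.35, 0,0,0,0,0.3,-0.6,0.35, 0,0,0,0,0.2,-0.6,0.35, 0,0,0,0,0,0,0.35, 0,0,0,0,0,0,0.35]'
python3 - <<'E'
from h import *
i=eyes.camera_info("wrist");im=eyes.get_image("wrist"); cv2.imwrite("pics/w4.png",im[:,:,::-1])
need((.574,.1855,.18),90)
blob(im,(0,120,40),(8,255,255),(283,160),.026,i)
E
```

```text
time: 9.3
tcp_pos: [0.6553, -0.188, 0.1981]
eef_rot: [-2.219, -2.219, 0.005]
force: [0.2, 0.6, -0.3]
finger_gap: 0.0329
t 9.35 tcp [ 0.6546 -0.1878  0.1969] gap 0.0328 F [ 0.7  0.3 -0. ]
toolx yaw 90.0 toolz [-0.0071  0.0011 -1.    ] j6 -1.98
turn units [-0.082 -0.013 -0.   ]
shift now axes [ 6.222 -1.342  0.298] after turn [ 6.222 -1.344  0.282]
area 2573.0 ell [283.6 159.3] [57.  57.5] ray [ 0.6129 -0.1894] circle [ 0.6136 -0.1895] diam 0.0614 hullcen [ 0.6134 -0.1895]
```

View pics/w4.png

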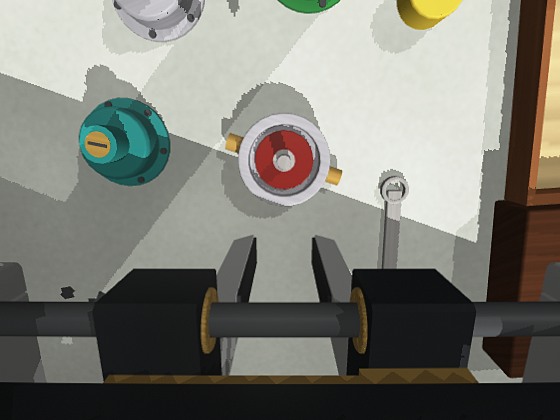

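The diaphragm lies flat and centred in the bowl, with its stem up at (284,160). Next the wide spring.

```bash
python3 -m creep '[0,0,0,0.7,-0.07,0,0.6, 0,0,0,0.7,-0.07,0,0.6, 0,0,0,0.7,-0.07,0,0.6, 0,0,0,0.7,-0.07,0,0.6, 0,0,0,0.7,-0.07,0,0.6, 0,0,0,0.7,-0.07,0,0.6, 0,0,0,0.7,-0.07,0,0.6, 0,0,0,0.7,-0.07,0,0.6, 0,0,0,0.62,-0.02,0,0.6, -0.05,0,0,0,0,0,0.6, 0,0,0,0,0,0,0.6]'
python3 - <<'E'
from h import *
i=eyes.camera_info("wrist");im=eyes.get_image("wrist"); cv2.imwrite("pics/w5.png",im[:,:,::-1])
need((.574,.1855,.18),90)
print(proj(i,[[.574,.1855,.04]]))
c=im[100:240,200:360,::-1]; cv2.imwrite("pics/w5c.png",cv2.resize(c,None,fx=5,fy=5,interpolation=cv2.INTER_NEAREST)[:600])
E
```

```text
time: 10.72
tcp_pos: [0.6201, 0.1841, 0.1971]
eef_rot: [-2.221, -2.221, 0.004]
force: [0.9, 0.8, -0.4]
finger_gap: 0.0565
t 10.78 tcp [0.6205 0.1837 0.1975] gap 0.0563 F [ 0.2 -0.7 -0.6]
toolx yaw 89.95 toolz [-2.e-03 -9.e-04 -1.e+00] j6 -1.42
turn units [-0.023  0.011 -0.01 ]
shift now axes [ 0.03  -0.774  0.293] after turn [ 0.03  -0.775  0.291]
[[286.57117457 156.35091596]]
```

View pics/w5.png

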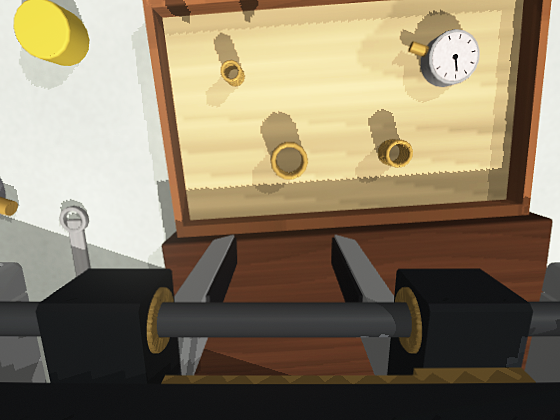

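View pics/w5c.png

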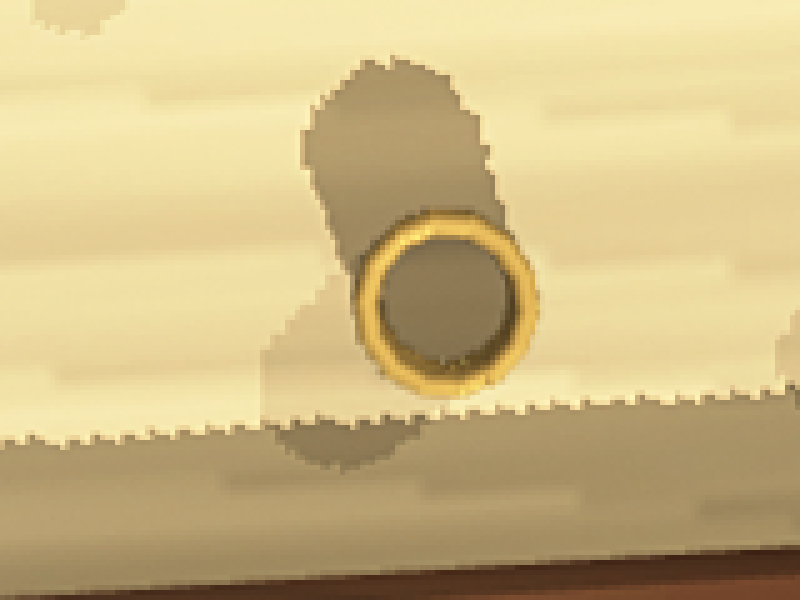

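```bash
python3 - <<'E'
from h import *
i=eyes.camera_info("wrist")
c=ray(i,(289.8,161.2),.04); print(c, np.linalg.norm(ray(i,(272.2,161),.04)-ray(i,(307.6,161),.04)))
i=eyes.camera_info("top")
print(ray(i,(210.3,183.6),.04))
need((c[0]+.0005,c[1]+.0012,.0305),90)
E
```

```text
[0.57934006 0.18840122 0.04      ] 0.03561746795116357
[0.5750691  0.18478636 0.04      ]
t 10.78 tcp [0.6205 0.1837 0.1975] gap 0.0563 F [ 0.2 -0.7 -0.6]
toolx yaw 89.95 toolz [-2.e-03 -9.e-04 -1.e+00] j6 -1.42
turn units [-0.023  0.011 -0.01 ]
shift now axes [ 0.1   -0.672  2.784] after turn [ 0.098 -0.677  2.783]
```

The wide spring is centred at (290,161), which gives (0.579, 0.189); its diameter reads about 36 mm against the 38 mm given. Approaching.

```bash
python3 -m creep '[0,0,0,0.09,-0.4,0.1,0.65, 0,0,0,0,-0.28,0.4,0.65, 0,0,0,0,0,0.5,0.65, 0,0,0,0,0,0.5,0.65, 0,0,0,0,0,0.2,0.65, 0,0,0,0,0,0,0.65, 0,0,0,0,0,0,0.65]'
python3 - <<'E'
from h import *
i=eyes.camera_info("wrist");im=eyes.get_image("wrist"); cv2.imwrite("pics/w6.png",im[:,:,::-1])
need((.5795,.189,.030),90)
E
```

```text
time: 11.65
tcp_pos: [0.5815, 0.1901, 0.098]
eef_rot: [2.221, 2.22, 0.003]
force: [0.8, 0.3, -0.1]
finger_gap: 0.061
t 11.7 tcp [0.5817 0.1903 0.0983] gap 0.0611 F [ 0.6 -0.5  0.7]
toolx yaw 89.99 toolz [ 2.9e-03  5.0e-04 -1.0e+00] j6 -1.4
turn units [ 0.034 -0.006 -0.003]
shift now axes [-0.023 -0.039  1.138] after turn [-0.022 -0.036  1.138]
```

View pics/w6.png

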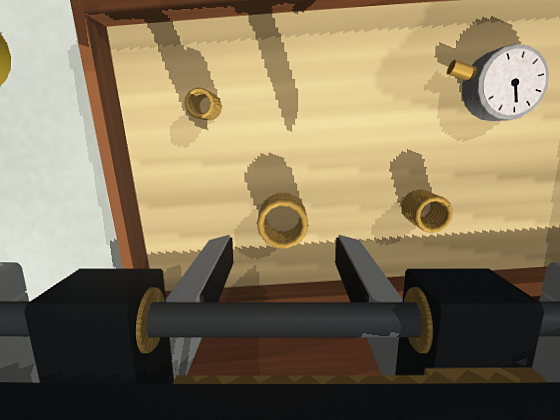

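```bash
python3 - <<'E'
from h import *
i=eyes.camera_info("wrist")
print(ray(i,(283.5,222.5),.0385), np.linalg.norm(ray(i,(258,222),.038)-ray(i,(309,222),.038)))
E
```

```text
[0.57749317 0.18877932 0.0385    ] 0.03752618642753301
```

The spring is confirmed at (0.5775, 0.189), 37.5 mm across.

```bash
python3 -m creep '[0,0,0,-0.01,-0.05,0.4,0.65, 0,0,0,0,0,0.4,0.65, 0,0,0,0,0,0.2,0.65, 0,0,0,0,0,0.13,0.65, 0,0,0,0,0,0,0.65, 0,0,0,0,0,0,0.5, 0,0,0,0,0,0,0.3, 0,0,0,0,0,0,0.3, 0,0,0,0,0,0,0.3, 0,0,0,0,0,0,0.3, 0,0,0,0,0,0,0.3]'

```

```text
time: 13.08
tcp_pos: [0.5778, 0.1898, 0.0295]
eef_rot: [2.221, 2.221, 0.001]
force: [-1.4, -0.4, 4.1]
finger_gap: 0.038
```

```bash
python3 -m creep '[0,0,0,0,0,-0.3,0.3, 0,0,0,0,0,-0.5,0.3, 0,0,0,0,0,-0.5,0.3, 0,0,0,0,0,-0.4,0.3, 0,0,0,-0.6,0.06,0,0.3, 0,0,0,-0.6,0.06,0,0.3, 0,0,0,-0.6,0.06,0,0.3, 0,0,0,-0.6,0.06,0,0.3, 0,0,0,-0.6,0.06,0,0.3, 0,0,0,-0.6,0.06,0,0.3, 0,0,0,-0.6,0.06,0,0.3, 0,0,0,-0.6,0.06,0,0.3, 0,0,0,-0.6,0.06,0,0.3, 0,0,0,-0.5,0.06,0,0.3, 0,0,0,-0.4,0,0,0.3, 0,0,0,0,0,0,0.3, 0,0,0,0,0,0,0.3]'
python3 - <<'E'
from h import *
i=eyes.camera_info("wrist");im=eyes.get_image("wrist"); cv2.imwrite("pics/w7.png",im[:,:,::-1])
need((.614,-.188,.0465),90)
E
```

```text
time: 15.2
tcp_pos: [0.613, -0.1872, 0.1307]
eef_rot: [-2.22, -2.221, -0.0]
force: [0.1, -0.6, -1.0]
finger_gap: 0.0381
t 15.25 tcp [ 0.6131 -0.1869  0.1307] gap 0.0377 F [-0.1 -0.3 -1.3]
toolx yaw 90.06 toolz [-5.e-04  9.e-04 -1.e+00] j6 -2.0
turn units [-0.006 -0.01   0.013]
shift now axes [-0.019  0.015  1.404] after turn [-0.018  0.015  1.404]
```

View pics/w7.png

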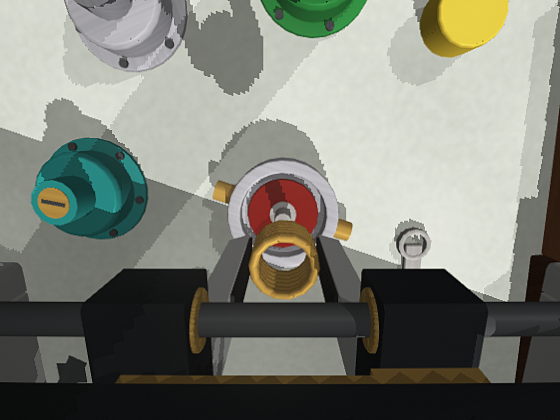

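```bash
python3 -m creep '[0,0,0,-0.01,0.01,0.4,0.3, 0,0,0,0,0,0.4,0.3, 0,0,0,0,0,0.3,0.3, 0,0,0,0,0,0.2,0.3, 0,0,0,0,0,0.1,0.3, 0,0,0,0,0,0,0.3, 0,0,0,0,0,0,0.3]'

```

```text
time: 16.12
tcp_pos: [0.6146, -0.1892, 0.0477]
eef_rot: [2.22, 2.22, 0.001]
force: [0.3, 0.0, -0.7]
finger_gap: 0.0378
```

```bash
python3 -m creep '[0,0,0,0,0,0.03,0.3, 0,0,0,0,0,0,0.3, 0,0,0,0,0,0,0.45, 0,0,0,0,0,0,0.5, 0,0,0,0,0,0,0.5, 0,0,0,0,0,-0.3,0.5, 0,0,0,0,0,-0.5,0.5, 0,0,0,0,0.2,-0.6,0.5, 0,0,0,0,0.3,-0.6,0.5, 0,0,0,0,0.2,-0.6,0.5, 0,0,0,0,0,0,0.5, 0,0,0,0,0,0,0.5]'
python3 - <<'E'
from h import *
i=eyes.camera_info("wrist");im=eyes.get_image("wrist"); cv2.imwrite("pics/w8.png",im[:,:,::-1])
need((.48,-.315,.2),90)
c=im[100:220,210:350,::-1]; cv2.imwrite("pics/w8c.png",cv2.resize(c,None,fx=5,fy=5,interpolation=cv2.INTER_NEAREST))
print(proj(i,[[.614,-.189,.056]]))
E
```

```text
time: 17.62
tcp_pos: [0.6552, -0.1886, 0.2007]
eef_rot: [-2.221, -2.221, 0.001]
force: [0.4, -0.1, -0.2]
finger_gap: 0.0469
t 17.68 tcp [ 0.6546 -0.1884  0.1995] gap 0.047 F [ 0.2  0.5 -0.1]
toolx yaw 90.0 toolz [-0.0028  0.0011 -1.    ] j6 -1.98
turn units [-0.032 -0.013  0.   ]
shift now axes [-2.11e+00 -2.91e+00 -2.00e-03] after turn [-2.11  -2.91  -0.008]
[[284.63559667 161.97737078]]
```

View pics/w8c.png

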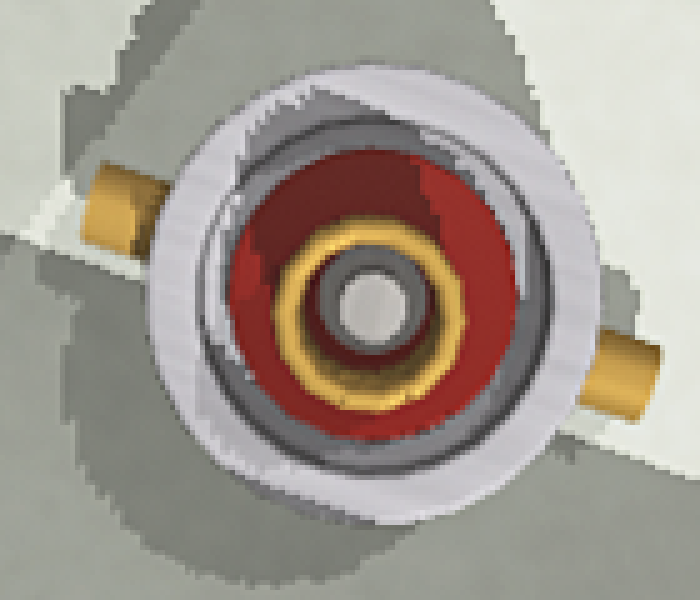

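The spring stands around the stem, centred within about a millimetre. Next, the cover.

```bash
python3 -c "
from h import *
i=eyes.camera_info('wrist'); print(ray(i,(284.9,158.6),.032), ray(i,(284,162.6),.0545))"
python3 -m creep '[0,0,0,-0.3,-0.4,0,0.6, 0,0,0,-0.3,-0.4,0,0.6, 0,0,0,-0.3,-0.4,0,0.6, 0,0,0,-0.3,-0.4,0,0.6, 0,0,0,-0.3,-0.4,0,0.6, 0,0,0,-0.3,-0.4,0,0.6, 0,0,0,-0.3,-0.4,0,0.6, 0,0,0,0,0,0,0.6, 0,0,0,0,0,0,0.6]'
python3 - <<'E'
from h import *
i=eyes.camera_info("wrist");im=eyes.get_image("wrist"); cv2.imwrite("pics/w9.png",im[:,:,::-1])
need((.48,-.315,.2),90)
E
```

```text
[ 0.61152604 -0.18829459  0.032     ] [ 0.6137215  -0.18928535  0.0545    ]
time: 18.8
tcp_pos: [0.4877, -0.314, 0.1999]
eef_rot: [-2.22, -2.22, -0.001]
force: [-1.1, -0.0, -0.6]
finger_gap: 0.0564
t 18.85 tcp [ 0.4881 -0.314   0.2002] gap 0.0564 F [-0.1  0.8 -0. ]
toolx yaw 90.04 toolz [-7.0e-04  1.3e-03 -1.0e+00] j6 -2.29
turn units [-0.008 -0.015  0.007]
shift now axes [-0.017 -0.135  0.003] after turn [-0.017 -0.135  0.003]
```

View pics/w9.png

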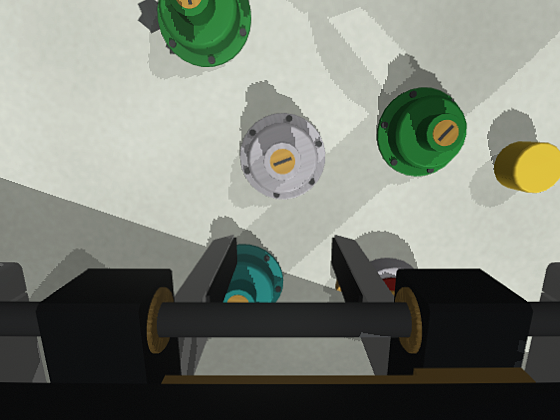

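```bash
python3 - <<'E'
from h import *
i=eyes.camera_info("wrist");im=cv2.imread("pics/w9.png")[:,:,::-1].copy()
blob(im,(10,120,90),(25,255,255),(282,161),.06,i)
blob(im,(100,2,60),(165,40,255),(283,158),.006,i)
c=im[100:215,220:345,::-1]; cv2.imwrite("pics/w9c.png",cv2.resize(c,None,fx=5,fy=5,interpolation=cv2.INTER_NEAREST))
E
```

```text
area 440.0 ell [282.1 161. ] [23.6 23.9] ray [ 0.4455 -0.3166] circle [ 0.4457 -0.3167] diam 0.0233 hullcen [ 0.4456 -0.3167]
area 5549.5 ell [282.3 155.6] [83.7 84.5] ray [ 0.444  -0.3166] circle [ 0.4452 -0.3166] diam 0.0952 hullcen [ 0.4454 -0.3166]
```

View pics/w9c.png

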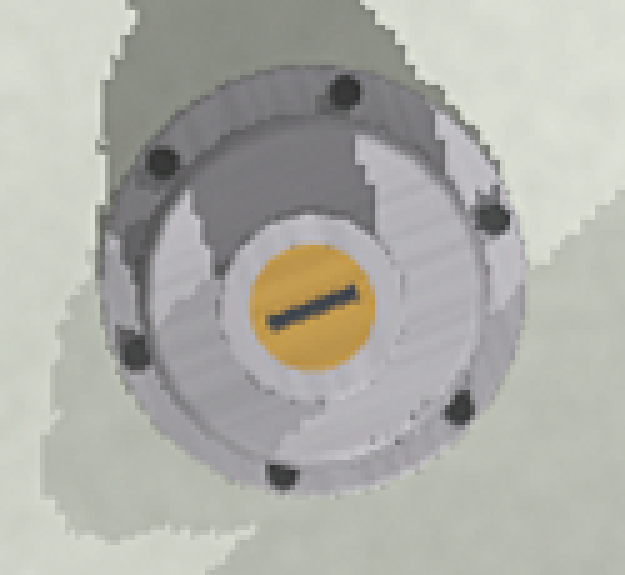

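The cover's flange (95 mm) and top disc agree on (0.4455, −0.3166). Approaching the neck.

```bash
python3 -m creep '[0,0,0,-0.02,-0.4,0.2,0.6, 0,0,0,0,-0.3,0.4,0.6, 0,0,0,0,0,0.5,0.6, 0,0,0,0,0,0.5,0.6, 0,0,0,0,0,0.4,0.6, 0,0,0,0,0,0.2,0.6, 0,0,0,0,0,0,0.6, 0,0,0,0,0,0,0.6]'
python3 - <<'E'
from h import *
need((.446,-.3155,.051),90)
E
```

```text
time: 19.85
tcp_pos: [0.4469, -0.3166, 0.07]
eef_rot: [2.219, 2.221, 0.0]
force: [0.5, 0.1, -0.0]
finger_gap: 0.0566
t 19.85 tcp [ 0.4469 -0.3166  0.07  ] gap 0.0566 F [ 0.5  0.1 -0. ]
toolx yaw 90.03 toolz [ 0.0015 -0.0014 -1.    ] j6 -2.35
turn units [0.017 0.016 0.006]
shift now axes [ 0.018 -0.015  0.317] after turn [ 0.018 -0.015  0.317]
```

```bash
python3 -m creep '[0,0,0,0,-0.01,0.2,0.6, 0,0,0,0,0,0.11,0.6, 0,0,0,0,0,0,0.6, 0,0,0,0,0,0,0.4, 0,0,0,0,0,0,0.25, 0,0,0,0,0,0,0.25, 0,0,0,0,0,0,0.25, 0,0,0,0,0,0,0.25]'
python3 - <<'E'
from h import *
need((.613,-.1875,.2),90)
E
```

```text
time: 20.85
tcp_pos: [0.4455, -0.3161, 0.0507]
eef_rot: [2.221, 2.221, 0.0]
force: [-0.1, 0.5, 2.1]
finger_gap: 0.0357
t 20.85 tcp [ 0.4455 -0.3161  0.0507] gap 0.0357 F [-0.1  0.5  2.1]
toolx yaw 90.0 toolz [ 3.e-04 -1.e-04 -1.e+00] j6 -2.35
turn units [0.003 0.001 0.   ]
shift now axes [ 2.143  2.792 -2.488] after turn [ 2.143  2.792 -2.489]
```

```bash
python3 -m creep '[0,0,0,0,0,-0.3,0.25, 0,0,0,0,0,-0.5,0.25, 0,0,0,0,0,-0.5,0.25, 0,0,0,0,0,-0.5,0.25, 0,0,0,0.3,0.4,-0.2,0.25, 0,0,0,0.3,0.4,0,0.25, 0,0,0,0.3,0.4,0,0.25, 0,0,0,0.3,0.4,0,0.25, 0,0,0,0.3,0.4,0,0.25, 0,0,0,0.3,0.4,0,0.25, 0,0,0,0.34,0.39,0,0.25, 0,0,0,0,0,0,0.25, 0,0,0,0,0,0,0.25]'
python3 - <<'E'
from h import *
i=eyes.camera_info("wrist");im=eyes.get_image("wrist"); cv2.imwrite("pics/w10.png",im[:,:,::-1])
im=eyes.get_image("side"); cv2.imwrite("pics/s10.png",cv2.resize(im[80:290,150:430,::-1],None,fx=2.8,fy=2.8))
need((.613,-.1875,.1),90)
print(proj(i,[[.6125,-.1885,.032]]))
E
```

```text
time: 22.48
tcp_pos: [0.6122, -0.1879, 0.1706]
eef_rot: [-2.221, -2.222, 0.001]
force: [-0.2, 0.4, -2.2]
finger_gap: 0.0355
t 22.57 tcp [ 0.612  -0.1884  0.1705] gap 0.0352 F [ 0.7 -0.2 -2.4]
toolx yaw 89.95 toolz [-6.e-04 -3.e-04 -1.e+00] j6 -2.0
turn units [-0.006  0.003 -0.009]
shift now axes [0.015 0.018 1.175] after turn [0.015 0.017 1.175]
[[284.60580587 205.30875097]]
```

View pics/w10.png

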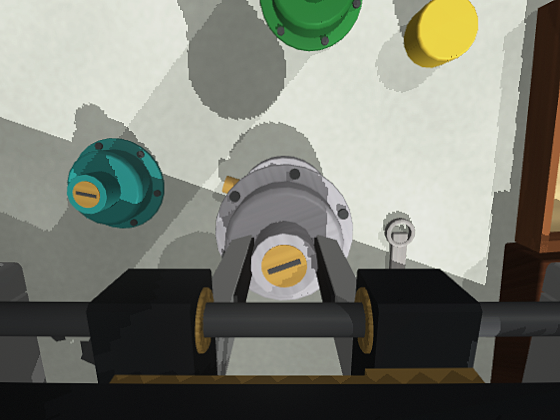

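View pics/s10.png

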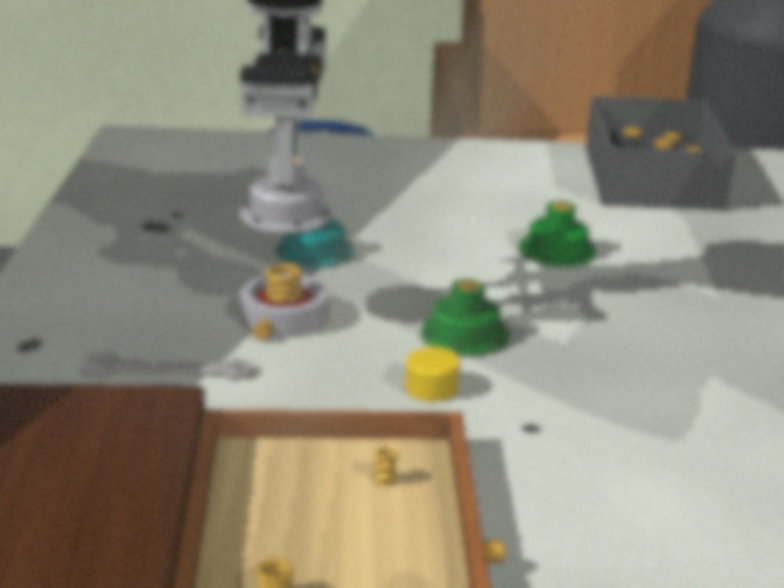

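```bash
python3 - <<'E'
from h import *
i=eyes.camera_info("wrist");im=cv2.imread("pics/w10.png")[:,:,::-1].copy()
blob(im,(10,120,90),(25,255,255),(282,266),r.sense()["tcp_pos"][2]+.0093,i)
E
```

```text
area 1430.0 ell [283.8 265.5] [41.2 44.2] ray [ 0.6117 -0.1898] circle [ 0.6119 -0.1897] diam 0.024 hullcen [ 0.6119 -0.1897]
```

Cover relative to housing: about +1 mm is needed in both x and y. Descending in stages.

```bash
python3 -m creep '[0,0,0,0.016,0.014,0.3,0.25, 0,0,0,0,0,0.4,0.25, 0,0,0,0,0,0.3,0.25, 0,0,0,0,0,0.2,0.25, 0,0,0,0,0,0.1,0.25, 0,0,0,0,0,0,0.25, 0,0,0,0,0,0,0.25]'
python3 - <<'E'
from h import *
i=eyes.camera_info("wrist");im=eyes.get_image("wrist"); cv2.imwrite("pics/w11.png",im[:,:,::-1])
im=eyes.get_image("side"); cv2.imwrite("pics/s11.png",cv2.resize(im[120:220,200:330,::-1],None,fx=5,fy=5))
need((.613,-.1875,.0835),90)
E
```

```text
time: 23.45
tcp_pos: [0.6143, -0.187, 0.0933]
eef_rot: [2.22, 2.22, 0.001]
force: [-0.3, -0.4, -1.6]
finger_gap: 0.0354
t 23.55 tcp [ 0.6143 -0.187   0.0934] gap 0.0353 F [ 0.   0.2 -1.8]
toolx yaw 90.01 toolz [ 1.7e-03 -8.0e-04 -1.0e+00] j6 -2.0
turn units [0.019 0.009 0.002]
shift now axes [-0.009 -0.021  0.165] after turn [-0.009 -0.021  0.165]
```

View pics/w11.png

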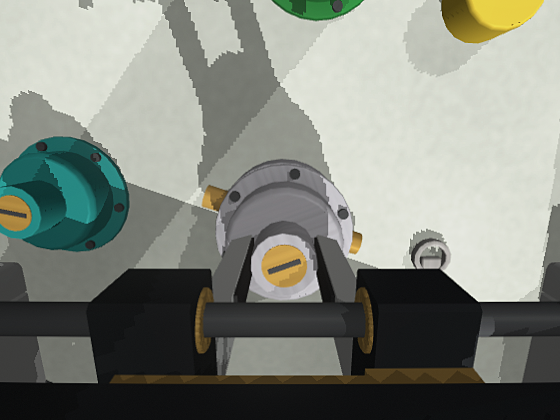

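View pics/s11.png

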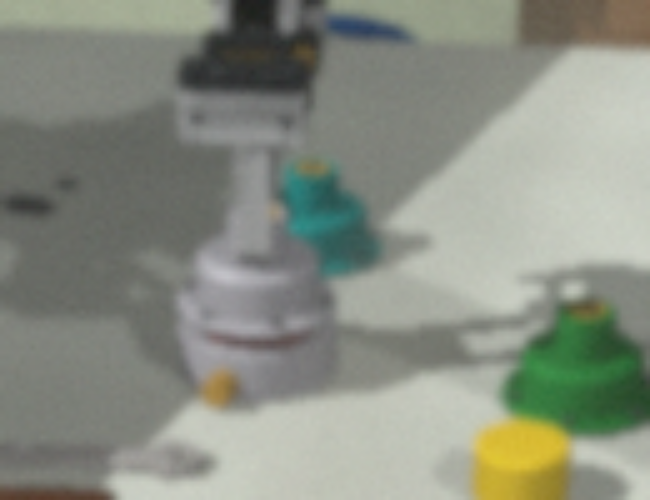

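```bash
python3 -m creep '[0,0,0,-0.005,-0.005,0.08,0.25, 0,0,0,0,0,0.05,0.25, 0,0,0,0,0,0.03,0.25, 0,0,0,0,0,0,0.25, 0,0,0,0,0,0,0.25]'
```

```text
time: 24.18
tcp_pos: [0.6133, -0.187, 0.0827]
eef_rot: [2.221, 2.222, 0.0]
force: [-0.1, -0.6, -2.0]
finger_gap: 0.0353
```

```bash
python3 -m creep '[0,0,0,0,0,0.015,0.25, 0,0,0,0,0,0.01,0.25, 0,0,0,0,0,0,0.25]'
```

```text
time: 24.55
tcp_pos: [0.6133, -0.187, 0.0827]
eef_rot: [2.221, 2.222, -0.0]
force: [-3.0, 0.9, 5.3]
finger_gap: 0.0357
```

Contact (about 7 N of change). I'll release, rise and look.

```bash
python3 -m creep '[0,0,0,0,0,0,0.45, 0,0,0,0,0,0,0.6, 0,0,0,0,0,0,0.6, 0,0,0,0,0,-0.3,0.6, 0,0,0,0,0,-0.5,0.6, 0,0,0,0,0.2,-0.5,0.6, 0,0,0,0,0.3,-0.5,0.6, 0,0,0,0,0.2,-0.5,0.6, 0,0,0,0,0,0,0.6, 0,0,0,0,0,0,0.6]'
python3 - <<'E'
from h import *
i=eyes.camera_info("wrist");im=eyes.get_image("wrist"); cv2.imwrite("pics/w12.png",im[:,:,::-1])
im2=eyes.get_image("side"); cv2.imwrite("pics/s12.png",cv2.resize(im2[120:220,200:330,::-1],None,fx=5,fy=5))
need((.5,-.045,.2),90)
blob(im,(10,120,90),(25,255,255),(282,160),.092,i)
blob(im,(100,2,60),(165,40,255),(283,158),.038,i)
c=im[90:230,210:360,::-1]; cv2.imwrite("pics/w12c.png",cv2.resize(c,None,fx=4,fy=4,interpolation=cv2.INTER_NEAREST))
E
```

```text
time: 25.8
tcp_pos: [0.6544, -0.1867, 0.2185]
eef_rot: [-2.22, -2.221, 0.001]
force: [-0.2, -0.4, -0.2]
finger_gap: 0.0564
t 25.9 tcp [ 0.6537 -0.1865  0.2172] gap 0.0565 F [ 0.  -1.1 -0.5]
toolx yaw 89.99 toolz [-0.0036  0.0015 -1.    ] j6 -1.98
turn units [-0.041 -0.017 -0.001]
shift now axes [ 2.358 -2.562  0.299] after turn [ 2.359 -2.562  0.287]
area 480.5 ell [283.4 163.3] [24.7 24.9] ray [ 0.6127 -0.1883] circle [ 0.613  -0.1882] diam 0.0235 hullcen [ 0.6129 -0.1882]
area 6012.5 ell [283.3 157.6] [87.1 87.9] ray [ 0.6115 -0.1884] circle [ 0.6128 -0.1885] diam 0.0952 hullcen [ 0.6129 -0.1883]
```

View pics/w12c.png

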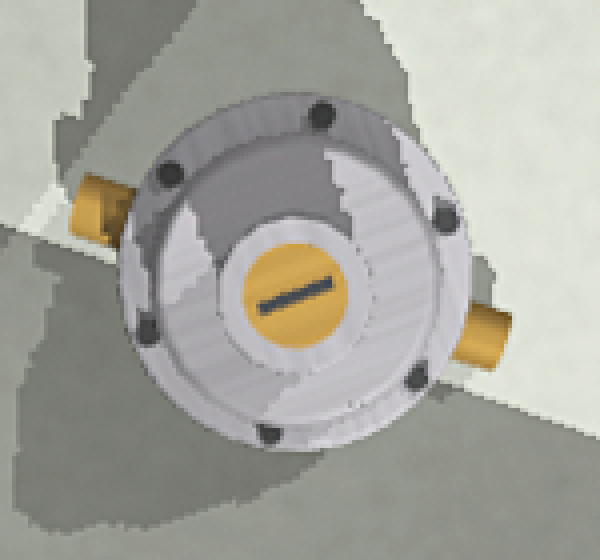

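View pics/s12.png

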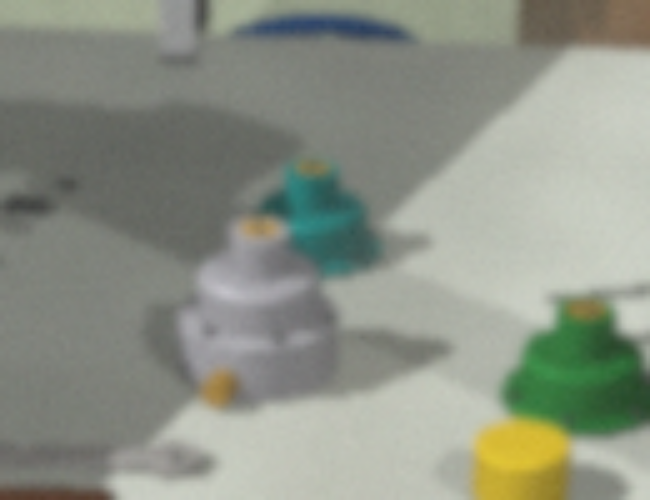

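The cover sits flat on the rim, centred at (0.6129, −0.1883), within about 1 mm of the housing's axis. Now the cap.

```bash
python3 -c "
from h import *
i=eyes.camera_info('wrist'); print(ray(i,(283.25,158.5),.015))"
python3 -m creep '[0,0,0,0.4,-0.43,0,0.8, 0,0,0,0.4,-0.43,0.05,0.8, 0,0,0,0.4,-0.43,0.1,0.8, 0,0,0,0.4,-0.43,0.1,0.8, 0,0,0,0.4,-0.43,0.05,0.8, 0,0,0,0.36,-0.42,0,0.8, 0,0,0,0,0,0,0.8, 0,0,0,0,0,0,0.8]'
python3 - <<'E'
from h import *
i=eyes.camera_info("wrist");im=eyes.get_image("wrist"); cv2.imwrite("pics/w13.png",im[:,:,::-1])
need((.454,-.046,.2),90)
m=cv2.inRange(cv2.cvtColor(im,cv2.COLOR_RGB2HSV),(20,120,100),(35,255,255))
blob(im,(20,120,60),(35,255,255),(283,158),.034,i)
blob(im,(20,120,190),(35,255,255),(283,158),.034,i)
c=im[100:215,220:345,::-1]; cv2.imwrite("pics/w13c.png",cv2.resize(c,None,fx=5,fy=5,interpolation=cv2.INTER_NEAREST))
E
```

```text
[ 0.61291589 -0.18807014  0.015     ]
time: 26.9
tcp_pos: [0.5012, -0.0459, 0.2009]
eef_rot: [2.221, 2.221, -0.001]
force: [0.7, -0.1, -0.3]
finger_gap: 0.075
t 26.95 tcp [ 0.5016 -0.0461  0.2011] gap 0.0752 F [-0.1  0.7  0.3]
toolx yaw 89.98 toolz [ 2.e-04 -3.e-04 -1.e+00] j6 -1.83
turn units [ 0.002  0.004 -0.005]
shift now axes [ 0.001 -0.793  0.018] after turn [ 0.001 -0.793  0.018]
area 2005.0 ell [283.4 153.5] [50.1 51. ] ray [ 0.4534 -0.0475] circle [ 0.4539 -0.0474] diam 0.053 hullcen [ 0.4538 -0.0475]
area 1874.0 ell [283.8 154.2] [48.5 49.2] ray [ 0.4541 -0.0471] circle [ 0.4545 -0.0472] diam 0.0513 hullcen [ 0.4546 -0.0472]
```

View pics/w13.png

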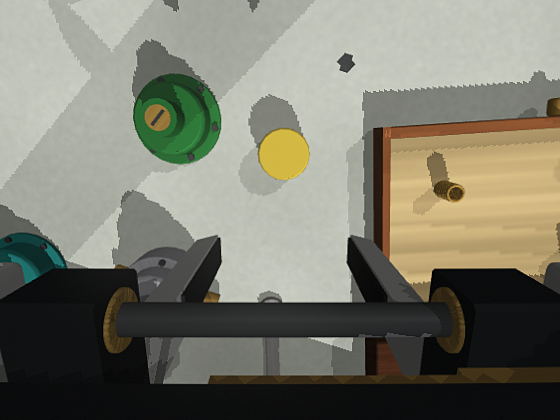

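View pics/w13c.png

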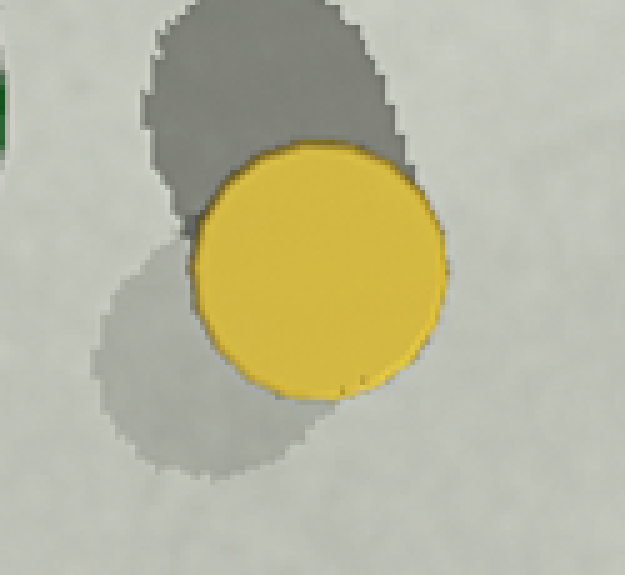

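The cap is at (284,154), giving (0.4545, −0.047), about 53 mm across. Gripping it.

```bash
python3 -m creep '[0,0,0,0,-0.4,0.2,0.8, 0,0,0,0,-0.37,0.4,0.8, 0,0,0,0,0,0.5,0.8, 0,0,0,0,0,0.5,0.8, 0,0,0,0,0,0.5,0.8, 0,0,0,0,0,0.5,0.8, 0,0,0,0,0,0,0.8, 0,0,0,0,0,0,0.8]'
python3 - <<'E'
from h import *
need((.455,-.046,.0205),90)
E
```

```text
time: 27.95
tcp_pos: [0.456, -0.0461, 0.046]
eef_rot: [2.221, 2.22, 0.001]
force: [-0.6, 0.1, -0.5]
finger_gap: 0.0754
t 27.95 tcp [ 0.456  -0.0461  0.046 ] gap 0.0754 F [-0.6  0.1 -0.5]
toolx yaw 89.97 toolz [ 1.2e-03 -4.0e-04 -1.0e+00] j6 -1.86
turn units [ 0.014  0.005 -0.005]
shift now axes [ 0.002 -0.018  0.426] after turn [ 0.002 -0.017  0.426]
```

```bash
python3 -m creep '[0,0,0,0,-0.01,0.2,0.8, 0,0,0,0,0,0.15,0.8, 0,0,0,0,0,0.07,0.8, 0,0,0,0,0,0,0.8, 0,0,0,0,0,0,0.6, 0,0,0,0,0,0,0.5, 0,0,0,0,0,0,0.45, 0,0,0,0,0,0,0.45, 0,0,0,0,0,0,0.45]'
python3 - <<'E'
from h import *
need((.613,-.1873,.2),90)
E
```

```text
time: 29.08
tcp_pos: [0.4545, -0.0455, 0.0204]
eef_rot: [2.221, 2.221, 0.0]
force: [0.1, -0.8, 1.2]
finger_gap: 0.0538
t 29.07 tcp [ 0.4545 -0.0455  0.0204] gap 0.0538 F [ 0.1 -0.8  1.2]
toolx yaw 90.01 toolz [ 5.e-04 -2.e-04 -1.e+00] j6 -1.86
turn units [0.006 0.002 0.002]
shift now axes [-2.364  2.642 -2.992] after turn [-2.363  2.641 -2.994]
```

```bash
python3 -m creep '[0,0,0,0,0,-0.3,0.45, 0,0,0,0,0,-0.5,0.45, 0,0,0,0,0,-0.5,0.45, 0,0,0,0,0,-0.5,0.45, 0,0,0,0,0,-0.5,0.45, 0,0,0,-0.3,0.3,-0.4,0.45, 0,0,0,-0.4,0.4,-0.2,0.45, 0,0,0,-0.4,0.4,0,0.45, 0,0,0,-0.4,0.45,0,0.45, 0,0,0,-0.4,0.45,0,0.45, 0,0,0,-0.3,0.4,0,0.45, 0,0,0,-0.16,0.24,0,0.45, 0,0,0,0,0,0,0.45, 0,0,0,0,0,0,0.45]'
python3 - <<'E'
from h import *
i=eyes.camera_info("wrist");im=eyes.get_image("wrist"); cv2.imwrite("pics/w14.png",im[:,:,::-1])
need((.613,-.1873,.0874),90)
blob(im,(20,120,60),(35,255,255),(283,260),r.sense()["tcp_pos"][2]+.0136,i)
E
```

```text
time: 30.82
tcp_pos: [0.6119, -0.1864, 0.1935]
eef_rot: [-2.22, -2.221, 0.001]
force: [0.9, -0.5, -0.5]
finger_gap: 0.0539
t 30.88 tcp [ 0.6119 -0.1863  0.1938] gap 0.0533 F [-0.5 -0.5 -0.6]
toolx yaw 90.02 toolz [-1.2e-03  6.0e-04 -1.0e+00] j6 -2.0
turn units [-0.013 -0.007  0.005]
shift now axes [-0.017  0.021  1.773] after turn [-0.016  0.019  1.773]
area 8093.0 ell [283.7 257.1] [102.  102.6] ray [ 0.6051 -0.1878] circle [ 0.6065 -0.1877] diam 0.0593 hullcen [ 0.6062 -0.1878]
```

View pics/w14.png

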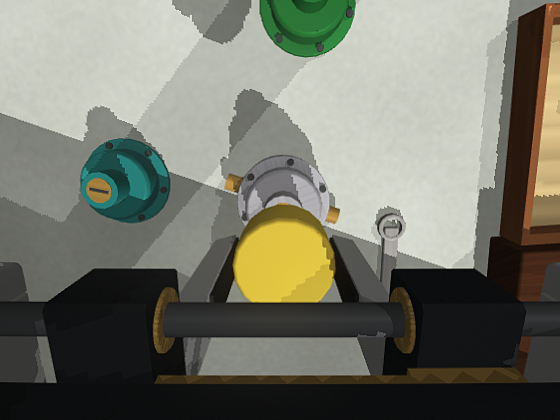

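```bash
python3 -m creep '[0,0,0,-0.01,0.02,0.3,0.45, 0,0,0,0,0,0.4,0.45, 0,0,0,0,0,0.3,0.45, 0,0,0,0,0,0.18,0.45, 0,0,0,0,0,0,0.45, 0,0,0,0,0,0,0.45]'
python3 - <<'E'
from h import *
i=eyes.camera_info("wrist");im=eyes.get_image("wrist"); cv2.imwrite("pics/w15.png",im[:,:,::-1])
im2=eyes.get_image("side"); cv2.imwrite("pics/s15.png",cv2.resize(im2[110:220,200:330,::-1],None,fx=5,fy=5))
need((.613,-.1870,.0874),90)
E
```

```text
time: 31.62
tcp_pos: [0.6145, -0.1879, 0.1241]
eef_rot: [2.22, 2.22, 0.001]
force: [0.5, 0.0, 0.4]
finger_gap: 0.0535
t 31.73 tcp [ 0.6147 -0.188   0.1245] gap 0.0536 F [-0.7 -0.   0.1]
toolx yaw 90.01 toolz [ 2.1e-03 -9.0e-04 -1.0e+00] j6 -2.0
turn units [0.024 0.011 0.002]
shift now axes [ 0.017 -0.03   0.619] after turn [ 0.016 -0.028  0.619]
```

View pics/w15.png

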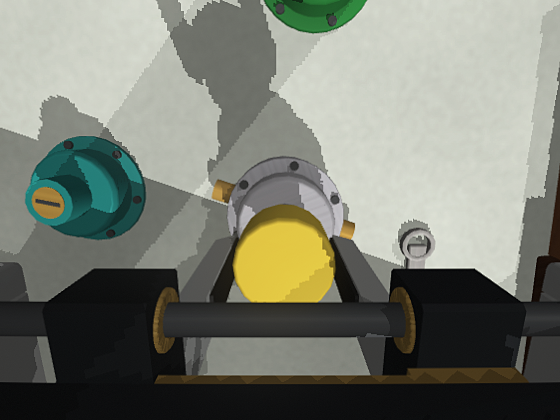

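View pics/s15.png

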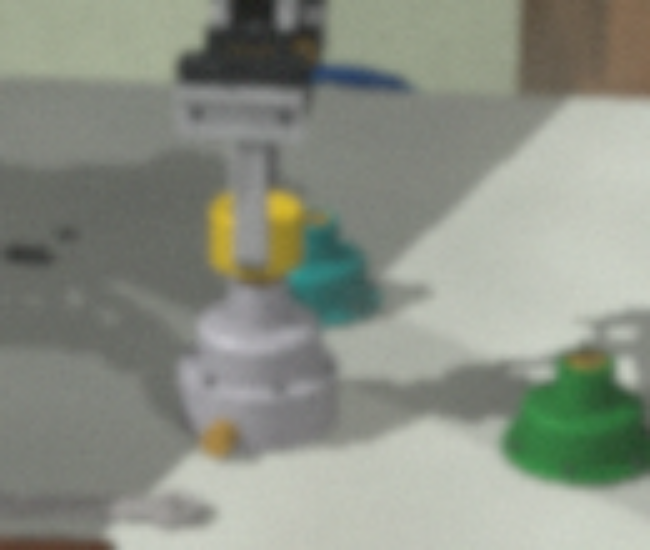

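The cap is squarely above the neck in the side view: cap centre at column 257, neck at 258. Lowering it.

```bash
python3 -m creep '[0,0,0,0.01,-0.015,0.2,0.45, 0,0,0,0,0,0.2,0.45, 0,0,0,0,0,0.12,0.45, 0,0,0,0,0,0.06,0.45, 0,0,0,0,0,0.02,0.45, 0,0,0,0,0,0,0.45, 0,0,0,0,0,0,0.45]'
```

```text
time: 32.6
tcp_pos: [0.6133, -0.1871, 0.0878]
eef_rot: [2.221, 2.221, 0.0]
force: [-0.3, -0.1, 0.5]
finger_gap: 0.0535
```

```bash
python3 -m creep '[0,0,0,0,0,0.015,0.45, 0,0,0,0,0,0,0.45, 0,0,0,0,0,0,0.45]'
```

```text
time: 32.98
tcp_pos: [0.613, -0.187, 0.0864]
eef_rot: [2.221, 2.222, 0.0]
force: [0.0, -0.1, -0.8]
finger_gap: 0.0535
```

```bash
python3 -m creep '[0,0,0,0,0,0.01,0.45, 0,0,0,0,0,0,0.6, 0,0,0,0,0,0,0.75, 0,0,0,0,0,0,0.75, 0,0,0,0,0,-0.3,0.75, 0,0,0,0,0,-0.5,0.75, 0,0,0,0,0.2,-0.5,0.75, 0,0,0,0,0.3,-0.5,0.75, 0,0,0,0,0.2,-0.5,0.75, 0,0,0,0,0,0,0.75, 0,0,0,0,0,0,0.75]'
python3 - <<'E'
from h import *
i=eyes.camera_info("wrist");im=eyes.get_image("wrist"); cv2.imwrite("pics/w16.png",im[:,:,::-1])
im2=eyes.get_image("side"); cv2.imwrite("pics/s16.png",cv2.resize(im2[110:220,200:330,::-1],None,fx=5,fy=5))
im3=eyes.get_image("top"); cv2.imwrite("pics/t16.png",im3[:,:,::-1])
blob(im,(20,120,190),(35,255,255),(283,158),.100,i)
blob(im,(100,2,60),(165,40,255),(283,158),.038,i)
s=eyes.camera_info("side")
m=cv2.inRange(cv2.cvtColor(im2,cv2.COLOR_RGB2HSV),(20,120,60),(35,255,255))[120:180,230:275]
ys,xs=np.nonzero(m); print("cap side rows",ys.min()+120,ys.max()+120,"cols",xs.min()+230,xs.max()+230)
print(proj(s,[[.613,-.161,.066],[.613,-.215,.1],[.613,-.188,.1],[.613,-.188,.066]]))
E
```

```text
time: 34.35
tcp_pos: [0.6541, -0.1868, 0.223]
eef_rot: [-2.22, -2.221, 0.001]
force: [-0.6, -0.3, -0.6]
finger_gap: 0.0708
area 2491.5 ell [283.9 163.6] [56.2 56.5] ray [ 0.6125 -0.1879] circle [ 0.613  -0.1879] diam 0.052 hullcen [ 0.6129 -0.1879]
area 5333.0 ell [286.3 157.7] [78.6 87.8] ray [ 0.6116 -0.1852] circle [ 0.6126 -0.1884] diam 0.0953 hullcen [ 0.6131 -0.1869]
cap side rows 160 176 cols 243 260
[[249.63135219 177.92314576]
 [251.43772899 159.99987013]
 [250.50458562 163.5776393 ]
 [250.58440951 174.08207561]]
```

View pics/w16.png

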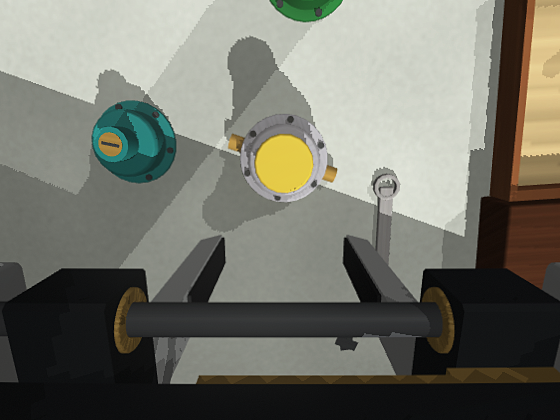

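View pics/s16.png

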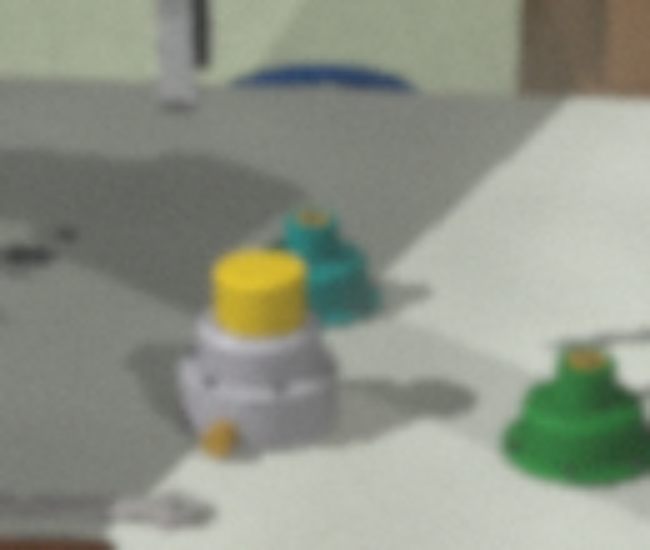

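View pics/t16.png

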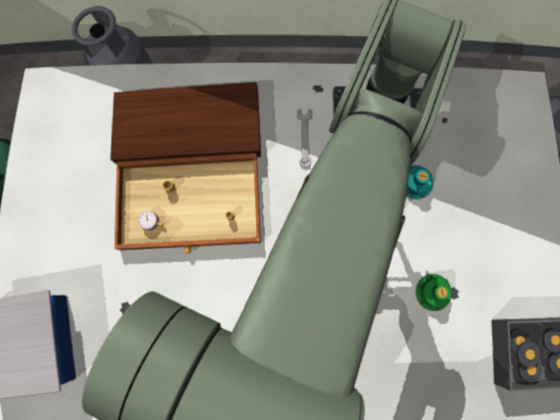

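The cap rests on the shoulder: its top edge is at row 160, as predicted for 100 mm height. It is concentric at (0.613, −0.188), and the bystanders haven't moved. Handing in.

```bash
python3 -c "
from workcell import ticket
print(ticket.job_done())"
```

```text
the job is handed in; nothing more can be done
None
```

I assembled the regulator in the order asked and handed the job in at about 34.5 s of the 112 s allowed. The gripper is open and clear of everything.

- **Diaphragm and spring:** the diaphragm lies flat and centred in the bowl with its stem up. The 38 mm spring stands around the stem, about 1 mm off centre.
- **Cover:** it sits flat on the rim, centred at (0.613, −0.188). That is within about 1 mm of the housing's axis as measured from the rim and the port stubs. Touchdown changed the wrist force by about 7 N.
- **Cap:** it is concentric with the neck. In the side view its top is at the height expected for resting on the shoulder (100 mm). I felt no clear touchdown force before letting go, so the seating is judged from the pictures.
- **Bystanders:** in the last pictures the two other springs, the gauge, the wrench and the look-alikes in view appeared unmoved. The arm hid part of the last top view.

**Disagreements:** separate camera readings of the housing's x position differed by 2–3 mm, and the TCP readings varied by about 1 mm. I handled this by comparing each part with its target in the same wrist view.

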